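# Touch off a nest block and set its datum pin

### The job

Take the orange-headed setting pin from its blue stand and touch off the white nest block on the magnetic pallet with the pin's shaft, held upright: press it lightly against the side of the block at the blue mark, then at the yellow mark, then at the green mark on the end, resting about half a second at each. Then, from where the faces proved to be, lower the pin into the block's round bore, push it lightly fully home, and leave it standing there, released. The block is only held by magnets, so never load it with more than 20 N, and leave the jar, tray and carton alone.

Things in the scene. Friction and masses are not known exactly. Their poses are not given: they have to be found in the camera images.
- pallet: Dark steel magnetic pallet, fixed, 170 (its x) x 220 (its y) x 15 mm high; origin at the centre of its underside on the table, z up, its x away from the robot. The white nest block is held on it by magnets. The block itself is NOT tracked: it lies up to 7 mm off centre in pallet x and in pallet y and is turned up to 0.07 rad, differently each time. Only the pallet's pose is given.
- block_nominal (a point): Point on the pallet where the centre of the block's top would be if the block lay centred (see pallet). Axes of the pallet. The block is 70 (block x) x 120 (block y) x 40 mm high, its top 55 mm above the table. It is rigid, a hard stop: approach at about 10 mm/s and stop by force; it does not shift under loads below 80 N. Grey stripes on its top are only printed.
- face_nominal (a point): Point on the pallet where the middle of the block's long touch face (block x = -35 mm, towards the robot) would be if it lay centred; axes of the pallet. On that face are two painted upright stripes, 12 mm wide, lapping 12 mm over the top edge: blue at block y = +40 mm, yellow at block y = -40 mm.
- end_nominal (a point): Point on the pallet where the middle of the block's end touch face (block y = +60 mm) would be if it lay centred; axes of the pallet. It carries the green stripe, 12 mm wide, upright, at block x = 0, lapping 12 mm over the top edge.
- bore_nominal (a point): Point on the pallet where the mouth of the block's bore would be if the block lay centred; axes of the pallet. The real bore is at block x = +12 mm, y = -22 mm from the block's centre: upright, round, 14 mm diameter, 30 mm deep, blind, chamfered 1.5 mm, mouth 55 mm and floor 25 mm above the table.
- pin_grip (a point): Centre of the head of the setting pin: an orange square head 22 x 22 mm and 30 mm tall (along z), its flats square to this point's x and y. Below it a steel shaft, 12 mm diameter and 55 mm long, with a 3 mm chamfer at the foot, so the pin's foot is 70 mm below this point. 85 mm long in all, about 0.06 to 0.13 kg, z up along the pin. It starts upright in the hole of its blue stand.
- pin_tip (a point): Centre of the lower end of the setting pin's shaft, 70 mm below the centre of its head; same axes.
- stand: Blue block 60 x 60 x 40 mm, fixed on the table, with an upright hole 15.5 mm in diameter and 30 mm deep in the middle of its top, in which the pin stands at the start; its floor is 10 mm above the table. Origin at the centre of its underside. The pin's head starts 25 to 55 mm above the stand's top.
- jar: Small capped sample jar, 56 mm diameter, 75 mm tall, loose; origin at the centre of its underside. Leave alone.
- tray: White shallow tray of sampling sticks, 110 x 170 x 18 mm, loose; origin at the centre of its underside. Leave alone.
- carton: White carton with a blue band, 70 x 100 x 45 mm, loose; origin at the centre of its underside. Leave alone.

How it is judged:
On the way, in this order (a step that is already met when the one before it is completed fails the run):
1. the pin's shaft rests against the block's long face at the blue mark with more than 1 N for 0.25 s (contact force between pin and pallet above 1 N and z of pin_tip in the frame of pallet between 0.017 and 0.052 m and x of pin_tip in the frame of pallet below -0.022 m and y of pin_tip in the frame of pallet between 0.018 and 0.062 m), for 0.25 s.
2. then likewise at the yellow mark on the same face (contact force between pin and pallet above 1 N and z of pin_tip in the frame of pallet between 0.017 and 0.052 m and x of pin_tip in the frame of pallet below -0.022 m and y of pin_tip in the frame of pallet between -0.062 and -0.018 m), for 0.25 s.
3. then likewise at the green mark on the end face (contact force between pin and pallet above 1 N and z of pin_tip in the frame of pallet between 0.017 and 0.052 m and y of pin_tip in the frame of pallet above 0.05 m and x of pin_tip in the frame of pallet between -0.022 and 0.022 m), for 0.25 s.
4. the pin is fully down in the bore and pushed home with more than 2.5 N for 0.15 s (contact force between pin and pallet above 2.5 N and z of pin_tip in the frame of pallet between 0.022 and 0.027 m and x of pin_tip in the frame of pallet between -0.02 and 0.04 m and y of pin_tip in the frame of pallet between -0.05 and 0.01 m and angle between pin_tip's own z axis and vertical below 0.12 rad), for 0.15 s.
At the end, for the whole second after the job is handed in: The pin stands upright (within 0.12 rad) in the block's bore with its foot within 2 mm of the bore's floor (25 mm above the table), at rest and released (z of pin_tip in the frame of pallet between 0.022 and 0.027 m and x of pin_tip in the frame of pallet between -0.02 and 0.04 m and y of pin_tip in the frame of pallet between -0.05 and 0.01 m and angle between pin_tip's own z axis and vertical below 0.12 rad and linear speed of pin below 0.02 m/s and contact force between the fingers and pin below 0.1 N); the robot touches nothing.
It fails at once if the block or pallet is loaded with more than 20 N, by the pin, the fingers or the arm (contact force between any of pin, the fingers, the arm and pallet above 20 N).
It fails at once if the jar, tray or carton is moved more than 20 mm (distance of any of jar, tray, carton from where it was at the start of the episode above 0.02 m).
It also fails if it takes over 72 s, if anything falls off the work surface, if the arm or the gripper's body presses on something with over 40 N, if the wrist force passes 120 N, or if a joint passes its speed limit or range.

### The arm

A 6-joint arm with a two-finger parallel gripper is mounted at the origin on the work surface. World frame = base frame: x ahead of the robot, y to its left, z up, the work surface at z = 0. Lengths are in m, angles in rad, forces in N, time in s.
With the tool pointing down it reaches from about 0.35 to 0.975 m from the base axis. Payload 4.9 kg.
Tool frame: the origin (TCP) lies on the centre line of the jaws, within the pads' length; the fingertips stand 14 mm ahead of it and the grasp point (between the pads) lies 5 mm behind it; z points along the fingers, y is the line along which they close (so a half turn about z gives the same grasp; the last joint's range is limited). The gripper opens to 85 mm and grips with 20 to 120 N. Pads are 22 mm wide; open, the fingers measure 114 mm over their backs; the gripper's body (76 mm by 85 mm) begins 54 mm behind the grasp point. The pads swing forward as they close: fully open they stand 13 mm farther back than shut.
Start: joints at [1.173, 0.053, 1.613, -0, 1.476, -0.119], TCP at [0.172, 0.601, 0.245] pointing down, gripper open.
Joint ranges: [-3.01, 3.01], [-1.01, 2.22], [0.06, 2.58], [-1.02, 4.17], [0.09, 2.62], [-3.14, 3.14]. Speed limits (rad/s): [2.57, 2.57, 3.14, 3.14, 3.14, 3.14].

### API

Orientations are given as a unit quaternion [w, x, y, z].
In Python, from plant import * gives the robot as it stands.
- The arm moves only by the tool send_rows, never from a script. Its argument "steps" is a list of rows, each an object with "translation": the shift along the tool's x, y, z in cm, a list of three; "delta_rot": the turn, a rotation vector about the tool's x, y, z in rad, a list of three; "jaw": the finger opening in cm, from 0 to 8.54. In form: [{"translation": [dx, dy, dz], "delta_rot": [rx, ry, rz], "jaw": jaw}, ...]. A call has exactly 8 rows; each row is the pose to reach, as a shift and turn from the pose commanded when the call began, along the tool's axes at that moment; what a row does not reach only later rows make up. A row lasts 1/10 s, in which the tool goes at most 50 mm and 8.59 degrees, less where a joint would pass 70% of its speed; a pose out of reach is approached as far as the arm can. A call with a gripper value outside its range is refused whole. The fingers move at their own pace and stop on an object; the grip force is fixed at half the most. Time passes only in rows, so rows that repeat a pose let the fingers close, or fill a call up. It gives the time, the measured TCP pose, the force, the opening and the grip force at its end, in the units of the state.
- state(): the state, without advancing time (a new reading comes with each control period).
- grab_frame(name): name is "scene" or "top"; returns a dict with "pixels" (384x512x3 uint8, blue, green, red), "range_z" (384x512 float32, m along the optical axis (not along the pixel's ray), 0 where there is no reading), "fx", "fy", "cx", "cy" (pixels), "rvec" (rotation vector, rad) and "tvec" (3), from world to camera coordinates, as OpenCV has them. Camera axes: x right, y down, z forward; pixel columns grow to the right and rows downward; lengths in m; the calibration is good to about 2 mm. A picture is of the moment at which its call begins.
- job_done(): hands the job in; it is judged then, once.
The state is a dict: "time": time; "joint_pos": joint angles; "joint_vel": joint speeds; "joint_efforts": joint torques, N m; "tool_pos": TCP position; "tool_rot": TCP orientation; "contact_force": force on the tool from outside, world axes, zero at the start; "ft_torque": the same for the moment, N m; "gripper_width": opening from 0.0 (shut) to 1.0 (fully open); "grasp_force": force on a finger pad.
Only numpy, scipy, OpenCV 4.12 (cv2) and the standard library are available. Lean on these libraries where they do the work, as an engineer would, in place of code of your own. Each camera call takes 0.05 s, during which the arm holds its last target. There are 200 camera calls.

## Working session

There is one attempt and no reset: what is moved stays moved. The work goes in short steps, Python scripts to look and compute and a tool call to move; the robot and the scene stay as the last step left them, time stands still between calls to the robot, and variables do not carry over. Pictures are saved under pics/ and viewed, at most 10 in all, crops included, and the job is handed in when it is done.

Besides the shell and the picture viewer there is one more tool, called after "Emit:" by a JSON object that holds its "fn" and its "kwargs", one argument or row to a line. send_rows: Moves the arm, as the interface text tells. Its arguments: {"type":"object","properties":{"steps":{"type":"array","items":{"type":"object","properties":{"translation":{"type":"array","items":{"type":"number"}},"delta_rot":{"type":"array","items":{"type":"number"}},"jaw":{"type":"number"}}}}},"required":["steps"]}

```bash
mkdir -p pics; cat > h.py <<'E'
from plant import *
import numpy as np, cv2
def cloud(f):
    d=f["range_z"];v,u=np.mgrid[:d.shape[0],:d.shape[1]]
    P=np.stack([(u-f["cx"])/f["fx"]*d,(v-f["cy"])/f["fy"]*d,d],-1)
    R=cv2.Rodrigues(np.array(f["rvec"],float))[0]
    W=(P-np.array(f["tvec"]).ravel())@R
    W[d==0]=np.nan
    return W
E
python3 - <<'E'
from h import *
for n in("scene","top"):
    f=grab_frame(n);cv2.imwrite(f"pics/{n}0.png",f["pixels"]);np.savez(f"{n}0.npz",W=cloud(f),p=f["pixels"])
    R=cv2.Rodrigues(np.array(f["rvec"],float))[0];print(n,-R.T@np.array(f["tvec"]).ravel(),f["fx"])
print(state())
E
```

```text
scene [ 1.22222461 -0.18870249  0.98550425] 472.3483392976997
top [0.46179131 0.00376352 0.94652518] 392.1723846934056
{'time': 0.1, 'joint_pos': array([ 1.17303414e+00,  5.33215780e-02,  1.61418547e+00, -1.62471584e-05,
        1.47598963e+00, -1.19016968e-01]), 'joint_vel': array([ 1.55902961e-03,  7.44321303e-05, -2.12196338e-03,  1.89748519e-03,
       -3.20305438e-04,  1.38039370e-03]), 'joint_efforts': array([-9.84335088e-05, -3.94903028e+01, -3.71363497e+01, -1.49230427e-04,
        3.85073581e-03,  1.21732231e-05]), 'tool_pos': array([0.17176893, 0.60036383, 0.24414968]), 'tool_rot': array([-2.35443992e-04,  1.38921004e-01,  9.90303008e-01, -9.22474312e-04]), 'contact_force': array([-0.12289476,  0.04260471, -1.03950604]), 'ft_torque': array([-0.02173393,  0.01179476, -0.01742859]), 'grasp_force': 0.0, 'gripper_width': 0.9988738671050945}
```

View pics/scene0.png

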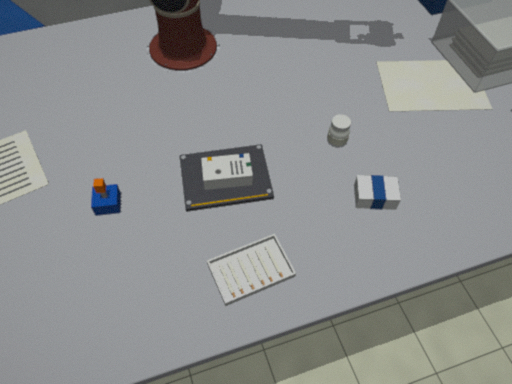

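View pics/top0.png

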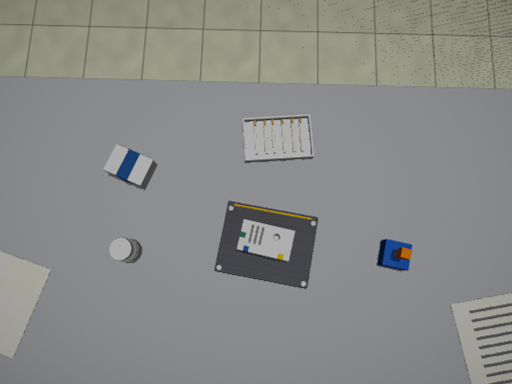

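The scene view shows the pin in its stand at (105,195) and the pallet with the block at (227,172). In the top view the pallet is at (267,245), with blue at (246,249), yellow at (280,256), green at (242,235) and the bore at (276,237). The stand is at (396,255).

```bash
python3 - <<'E'
from h import *
for n in("top","scene"):
    D=np.load(n+"0.npz");W=D["W"];p=D["p"].astype(int);z=W[...,2];hsv=cv2.cvtColor(D["p"],cv2.COLOR_BGR2HSV)
    near=lambda x,y,r:(np.hypot(W[...,0]-x,W[...,1]-y)<r)
    def rect(m,l):
        q=W[m][:,:2].astype(np.float32);r=cv2.minAreaRect(q*1000);print(n,l,m.sum(),np.round(r[0],1),np.round(r[1],1),round(r[2],2),"z",np.round(np.median(z[m]),4),"mean",q.mean(0).round(4))
    if n=="top":
        c=W[245,267];s=W[255,396];print(c,s)
    else:
        pass
    rect(near(*c[:2],.16)&(z>.008)&(z<.06),"pallet")
    rect(near(*c[:2],.1)&(z>.048)&(z<.06),"blocktop")
    h,S,V=hsv[...,0],hsv[...,1],hsv[...,2]
    o=near(*s[:2],.1)&(S>150)&(h<14)&(V>90)
    rect(o&(z>.04),"orange"); zz=z[o&(z>.04)]; print(np.percentile(zz,[2,50,90,98]))
    t=np.percentile(zz,90); rect(o&(abs(z-t)<.005),"orangetop")
    rect(near(*s[:2],.06)&(z>.034)&(z<.045)&(h>100)&(h<130),"standtop")
    rect(near(*s[:2],.06)&(z>.01)&(z<.045)&(h>100)&(h<130),"stand")
    for l,a,b in(("yel",18,32),("grn",40,90),("blu",100,130)):
        m=near(*c[:2],.1)&(z>.045)&(z<.06)&(S>120)&(h>a)&(h<b)
        if m.sum()>3: rect(m,l)
E
```

```text
[ 0.52510113 -0.02147662  0.05418672] [ 0.51006717 -0.30560055  0.07279271]
top pallet 6669 [532.6 -20.1] [220.5 170.2] 81.05 z 0.0168 mean [ 0.5299 -0.0202]
top blocktop 1601 [538. -17.] [120.1  70.5] 78.32 z 0.056 mean [ 0.5374 -0.0166]
top orange 6 [ 514.9 -315.3] [16.4 20. ] 75.03 z 0.0957 mean [ 0.5143 -0.3138]
[0.08408695 0.0956637  0.09673702 0.09708767]
top orangetop 5 [ 518.2 -313.3] [ 8.9 24.9] 38.28 z 0.0959 mean [ 0.5165 -0.3127]
top standtop 545 [ 514.9 -317.7] [61.6 60.2] 78.84 z 0.0407 mean [ 0.5137 -0.3127]
top stand 652 [ 514.9 -317.7] [61.6 60.2] 78.84 z 0.0404 mean [ 0.5136 -0.3097]
top yel 24 [500.2 -51.2] [11.2  9.1] 1.69 z 0.0556 mean [ 0.5002 -0.0511]
top grn 17 [547.5  35.1] [9.6 7.9] 74.91 z 0.0563 mean [0.5476 0.0351]
top blu 21 [516.4  27.1] [ 9.6 10.2] 78.62 z 0.0566 mean [0.5161 0.0273]
scene pallet 4769 [529.2 -21.4] [220.2 174.7] 81.2 z 0.0165 mean [ 0.5427 -0.0253]
scene blocktop 1167 [535.  -17.9] [119.8  73.9] 78.47 z 0.0552 mean [ 0.5372 -0.0184]
scene orange 39 [ 514.  -318.8] [19.8 20.6] 72.77 z 0.083 mean [ 0.5195 -0.3189]
[0.06965095 0.08304286 0.09487449 0.09720189]
scene orangetop 7 [ 515.8 -320.9] [23.7 14.7] 35.63 z 0.0954 mean [ 0.512 -0.321]
scene standtop 464 [ 511.8 -318.9] [61.3 62.6] 79.2 z 0.04 mean [ 0.5177 -0.3178]
scene stand 654 [ 512.1 -318.6] [61.6 63.9] 77.99 z 0.0388 mean [ 0.5226 -0.3172]
scene yel 16 [496.8 -51. ] [10. 12.] 76.27 z 0.0558 mean [ 0.4966 -0.0509]
scene blu 9 [512.6  27.7] [5.1 8. ] 71.66 z 0.0554 mean [0.5126 0.0277]
```

```bash
python3 - <<'E'
from h import *
for n in("top","scene"):
    f=grab_frame(n);p=f["pixels"];hsv=cv2.cvtColor(p,cv2.COLOR_BGR2HSV);W=cloud(f)
    R=cv2.Rodrigues(np.array(f["rvec"],float))[0];t=np.array(f["tvec"]).ravel();C=-R.T@t
    s0=(slice(235,272),slice(385,430)) if n=="top" else (slice(170,205),slice(85,120))
    h,S,V=[hsv[...,i][s0].astype(int) for i in range(3)]
    m=((h<20)|(h>172))&(S>130)&(V>60)
    vv,uu=np.nonzero(m);vv=vv+s0[0].start;uu=uu+s0[1].start
    V_=V[m];
    d=np.stack([(uu-f["cx"])/f["fx"],(vv-f["cy"])/f["fy"],np.ones(len(uu))],-1)@R
    top=V_>0
    q=C+d*((.095-C[2])/d[:,2])[:,None]
    print(n,len(uu),np.c_[uu.min(),uu.max(),vv.min(),vv.max()],"depthz",W[vv,uu,2].min(),W[vv,uu,2].max())
    th=np.percentile(V_,[5,25,50,75,95]);print(th)
    b=V_>(th[0]+th[4])/2;r=cv2.minAreaRect((q[b,:2]*1000).astype(np.float32));print(b.sum(),r,q[b].mean(0))
    x0,y0=s0[1].start,s0[0].start
    cv2.imwrite(f"pics/{n}c.png",cv2.resize(p[s0],None,fx=10,fy=10,interpolation=cv2.INTER_NEAREST))
a=cv2.imread("pics/topc.png");b=cv2.imread("pics/scenec.png");H=max(a.shape[0],b.shape[0])
g=lambda i:cv2.copyMakeBorder(i,0,H-i.shape[0],0,0,0)
o=np.hstack([g(a),g(b)]);cv2.imwrite("pics/crop.png",o[:600,:800]);print(o.shape)
E
```

```text
top 138 [[396 411 248 258]] depthz nan nan
[ 65.85  92.25 173.5  175.   179.  ]
97 ((513.718505859375, -318.7227783203125), (21.12539291381836, 20.57393455505371), 76.13661193847656) [ 0.51371778 -0.31882128  0.095     ]
scene 136 [[ 93 104 178 192]] depthz 0.06720690273071311 0.10035295993479644
[ 90.    98.75 125.5  191.   195.  ]
64 ((511.7191162109375, -319.4362487792969), (20.355146408081055, 20.101852416992188), 81.1103744506836) [ 0.51187796 -0.31855776  0.095     ]
(370, 800, 3)
```

View pics/crop.png

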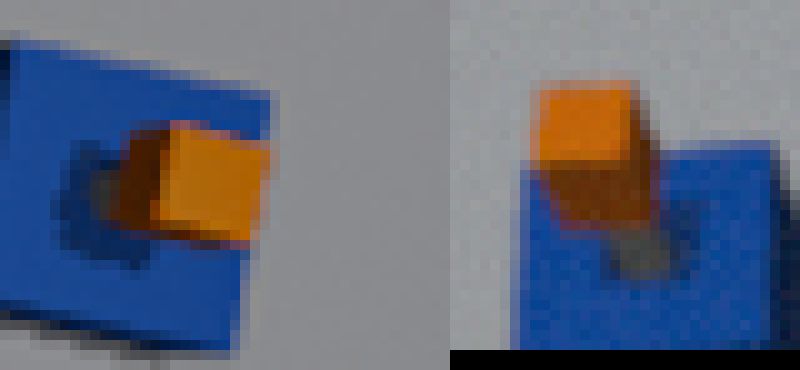

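```bash
cat >> h.py <<'E'
def to(x,y,z,yaw=None):
    "print shift (cm, tool axes) and turn from the measured pose; yaw = world angle (deg) of tool y"
    from scipy.spatial.transform import Rotation as Ro
    s=state();w=s["tool_rot"];R=Ro.from_quat([*w[1:],w[0]])
    rv=np.zeros(3)
    if yaw is not None:
        c,si=np.cos(np.radians(yaw)),np.sin(np.radians(yaw))
        T=np.array([[-si,c,0],[c,si,0],[0,0,-1]]).T.copy()
        T=np.stack([[-si,c,0],[c,si,0],[0,0,-1]],1); rv=(R.inv()*Ro.from_matrix(T)).as_rotvec()
    print("shift cm",(R.inv().apply(np.array([x,y,z])-s["tool_pos"])*100).round(3),"rot",rv.round(4),"F",s["contact_force"].round(2),"t",s["time"],"w",s["gripper_width"],s["grasp_force"])
E
python3 -c "
from h import *
to(.5127,-.3187,.15,-11.3); to(.45,.2,.22,30)"
```

```text
shift cm [-58.072 -78.975   9.546] rot [-1.2000e-03  9.0000e-04  1.4892e+00] F [-0.07 -0.58  0.26] t 0.2 w 0.9976638341680174 0.0
shift cm [-37.765 -30.844   2.485] rot [-1.300e-03  3.000e-04  7.683e-01] F [-0.07 -0.58  0.26] t 0.2 w 0.9976638341680174 0.0
```

Emit:
{"fn": "send_rows", "kwargs": {
  "steps": [
    {"translation":[-3.5,-2.9,0.2],"delta_rot":[0,0,0.1],"jaw":8},
    {"translation":[-7,-5.7,0.4],"delta_rot":[0,0,0.2],"jaw":8},
    {"translation":[-10.5,-8.5,0.6],"delta_rot":[0,0,0.3],"jaw":7},
    {"translation":[-14,-11.4,0.8],"delta_rot":[0,0,0.4],"jaw":6},
    {"translation":[-17.5,-14.2,1],"delta_rot":[0,0,0.5],"jaw":6},
    {"translation":[-21,-17,1.2],"delta_rot":[0,0,0.6],"jaw":6},
    {"translation":[-24.5,-20,1.4],"delta_rot":[0,0,0.7],"jaw":6},
    {"translation":[-28,-22.8,1.6],"delta_rot":[0,0,0.8],"jaw":6}
  ]
}}

```text
time: 1.0
tool_pos: [0.379, 0.3029, 0.2292]
tool_rot: [0.0, 0.515, 0.857, 0.0]
contact_force: [1.0, 0.3, 0.5]
gripper_width: 0.704
grasp_force: 0.0
```

```bash
python3 -c "
from h import *
print(state()['tool_pos']);to(.5127,-.3187,.15,-11.3)"
```

```text
[0.37901519 0.30288165 0.22921449]
shift cm [-61.169 -17.344   7.917] rot [ 4.000e-04 -1.000e-04  6.853e-01] F [0.95 0.31 0.55] t 1.0 w 0.7035923053357818 0.0
```

Emit:
{"fn": "send_rows", "kwargs": {
  "steps": [
    {"translation":[-4.5,-1.3,0],"delta_rot":[0,0,0.1],"jaw":6},
    {"translation":[-9,-2.6,0],"delta_rot":[0,0,0.2],"jaw":6},
    {"translation":[-13.5,-3.8,0],"delta_rot":[0,0,0.3],"jaw":6},
    {"translation":[-18,-5.1,0],"delta_rot":[0,0,0.4],"jaw":6},
    {"translation":[-22.5,-6.4,0],"delta_rot":[0,0,0.5],"jaw":6},
    {"translation":[-27,-7.7,0],"delta_rot":[0,0,0.55],"jaw":6},
    {"translation":[-31.5,-8.9,0],"delta_rot":[0,0,0.6],"jaw":6},
    {"translation":[-36,-10.2,0],"delta_rot":[0,0,0.685],"jaw":6}
  ]
}}

```text
time: 1.8
tool_pos: [0.4586, -0.0628, 0.2294]
tool_rot: [0.0, 0.773, 0.634, 0.0]
contact_force: [1.1, 0.9, 0.2]
gripper_width: 0.7
grasp_force: 0.0
```

```bash
python3 -c "
from h import *
print(state()['tool_pos']);to(.5127,-.3187,.15,-11.3)"
```

```text
[ 0.4585645  -0.06281725  0.22938698]
shift cm [-24.043  10.292   7.943] rot [ 0.0007 -0.0002  0.001 ] F [1.1  0.89 0.15] t 1.8 w 0.7004897328620383 0.0
```

Emit:
{"fn": "send_rows", "kwargs": {
  "steps": [
    {"translation":[-4.0,1.7,0],"delta_rot":[0,0,0],"jaw":5.5},
    {"translation":[-8,3.4,0.5],"delta_rot":[0,0,0],"jaw":5},
    {"translation":[-12,5.1,1.5],"delta_rot":[0,0,0],"jaw":5},
    {"translation":[-16,6.8,3],"delta_rot":[0,0,0],"jaw":5},
    {"translation":[-20,8.6,5],"delta_rot":[0,0,0],"jaw":5},
    {"translation":[-23,9.9,7],"delta_rot":[0,0,0],"jaw":5},
    {"translation":[-24.04,10.3,8],"delta_rot":[0,0,0],"jaw":5},
    {"translation":[-24.04,10.3,8],"delta_rot":[0,0,0],"jaw":5}
  ]
}}

```text
time: 2.6
tool_pos: [0.5124, -0.3167, 0.1469]
tool_rot: [-0.002, 0.772, 0.635, -0.0]
contact_force: [0.4, 0.8, -0.1]
gripper_width: 0.589
grasp_force: 0.0
```

```bash
python3 -c "
from h import *
print(state()['tool_pos']);to(.5127,-.3187,.075,-11.3)
f=grab_frame('scene');cv2.imwrite('pics/g1.png',cv2.resize(f['pixels'][120:240,40:200],None,fx=4,fy=4))"
```

```text
[ 0.51243841 -0.31667935  0.14690379]
shift cm [-0.209  0.093  7.19 ] rot [-0.0039 -0.0022  0.0025] F [ 0.43  0.83 -0.08] t 2.6 w 0.5887500829298818 0.0
```

View pics/g1.png

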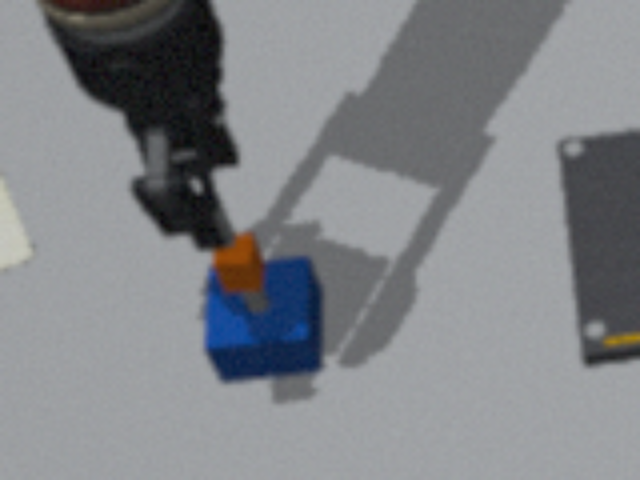

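The gripper hangs over the pin head at (240,265) in the crop, and the jaws straddle it.

Emit:
{"fn": "send_rows", "kwargs": {
  "steps": [
    {"translation":[0,0,1.5],"delta_rot":[0,0,0],"jaw":5},
    {"translation":[0,0,3],"delta_rot":[0,0,0],"jaw":5},
    {"translation":[0,0,4.5],"delta_rot":[0,0,0],"jaw":5},
    {"translation":[0,0,6],"delta_rot":[0,0,0],"jaw":5},
    {"translation":[0,0,7],"delta_rot":[0,0,0],"jaw":5},
    {"translation":[0,0,7.4],"delta_rot":[0,0,0],"jaw":5},
    {"translation":[0,0,7.4],"delta_rot":[0,0,0],"jaw":5},
    {"translation":[0,0,7.4],"delta_rot":[0,0,0],"jaw":4}
  ]
}}

```text
time: 3.45
tool_pos: [0.5139, -0.3169, 0.0758]
tool_rot: [0.0, 0.772, 0.636, 0.0]
contact_force: [-0.6, 0.1, 0.1]
gripper_width: 0.471
grasp_force: 0.0
```

Emit:
{"fn": "send_rows", "kwargs": {
  "steps": [
    {"translation":[0,0,0],"delta_rot":[0,0,0],"jaw":3},
    {"translation":[0,0,0],"delta_rot":[0,0,0],"jaw":2.6},
    {"translation":[0,0,0],"delta_rot":[0,0,0],"jaw":2.2},
    {"translation":[0,0,0],"delta_rot":[0,0,0],"jaw":1.5},
    {"translation":[0,0,0],"delta_rot":[0,0,0],"jaw":1.0},
    {"translation":[0,0,0],"delta_rot":[0,0,0],"jaw":1.0},
    {"translation":[0,0,0],"delta_rot":[0,0,0],"jaw":1.0},
    {"translation":[0,0,0],"delta_rot":[0,0,0],"jaw":1.0}
  ]
}}

```text
time: 4.25
tool_pos: [0.5138, -0.3169, 0.0761]
tool_rot: [0.0, 0.772, 0.636, -0.0]
contact_force: [-2.1, 1.1, 6.4]
gripper_width: 0.246
grasp_force: 58.8
```

```bash
python3 -c "
from h import *
print(state()['tool_pos']);to(.5127,-.3187,.075,-11.3)
f=grab_frame('scene');cv2.imwrite('pics/g2.png',cv2.resize(f['pixels'][120:240,40:200],None,fx=4,fy=4))"
```

```text
[ 0.51377865 -0.31689587  0.07610499]
shift cm [-0.198 -0.071  0.111] rot [0.0005 0.0006 0.0043] F [-2.08  1.12  6.38] t 4.25 w 0.2458026367452038 58.838016986846924
```

Emit:
{"fn": "send_rows", "kwargs": {
  "steps": [
    {"translation":[0,0,-0.3],"delta_rot":[0,0,0],"jaw":1.0},
    {"translation":[0,0,-1],"delta_rot":[0,0,0],"jaw":1.0},
    {"translation":[0,0,-2],"delta_rot":[0,0,0],"jaw":1.0},
    {"translation":[0,0,-3.5],"delta_rot":[0,0,0],"jaw":1.0},
    {"translation":[0,0,-5],"delta_rot":[0,0,0],"jaw":1.0},
    {"translation":[0,0,-6.5],"delta_rot":[0,0,0],"jaw":1.0},
    {"translation":[0,0,-8],"delta_rot":[0,0,0],"jaw":1.0},
    {"translation":[0,0,-8],"delta_rot":[0,0,0],"jaw":1.0}
  ]
}}

```text
time: 5.1
tool_pos: [0.5151, -0.3178, 0.1593]
tool_rot: [0.003, 0.772, 0.636, 0.001]
contact_force: [0.9, -0.1, -0.7]
gripper_width: 0.251
grasp_force: 58.7
```

```bash
python3 -c "
from h import *
print(state()['tool_pos']);to(.4989,.0331,.155,-11.6)
f=grab_frame('scene');cv2.imwrite('pics/g3.png',cv2.resize(f['pixels'][120:240,40:200],None,fx=4,fy=4))"
```

```text
[ 0.51513073 -0.31781507  0.15931674]
shift cm [34.13  -8.325  0.287] rot [0.0056 0.0029 0.0095] F [ 0.89 -0.09 -0.66] t 5.1 w 0.25052920103821325 58.667224645614624
```

View pics/g3.png

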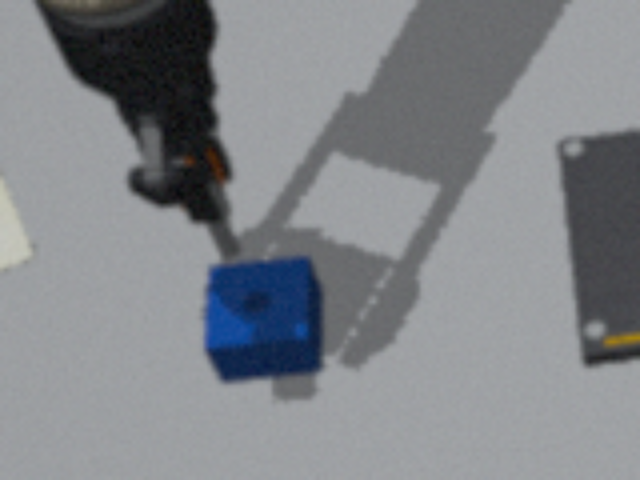

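The pin is held and clear of the stand; the shaft shows at (225,230) in the crop. Next I move above the blue pre-touch point.

Emit:
{"fn": "send_rows", "kwargs": {
  "steps": [
    {"translation":[2.9,-0.7,0],"delta_rot":[0,0,0],"jaw":1.0},
    {"translation":[7.8,-1.9,0],"delta_rot":[0,0,0],"jaw":1.0},
    {"translation":[12.7,-3.1,0],"delta_rot":[0,0,0],"jaw":1.0},
    {"translation":[17.5,-4.3,0],"delta_rot":[0,0,0],"jaw":1.0},
    {"translation":[22.4,-5.5,0],"delta_rot":[0,0,0],"jaw":1.0},
    {"translation":[27.3,-6.7,0],"delta_rot":[0,0,0.009],"jaw":1.0},
    {"translation":[31.5,-7.7,0],"delta_rot":[0,0,0.009],"jaw":1.0},
    {"translation":[34.1,-8.3,0],"delta_rot":[0,0,0.009],"jaw":1.0}
  ]
}}

```text
time: 5.95
tool_pos: [0.4962, 0.0369, 0.1543]
tool_rot: [-0.001, 0.774, 0.633, -0.0]
contact_force: [0.1, -0.8, -0.8]
gripper_width: 0.248
grasp_force: 58.8
```

```bash
python3 -c "
from h import *
print(state()['tool_pos']);to(.4989,.0331,.096,-11.6)"
```

```text
[0.49622158 0.03689367 0.15430544]
shift cm [-0.321  0.348  5.83 ] rot [-0.0018 -0.0004  0.0028] F [ 0.08 -0.77 -0.77] t 5.95 w 0.2476608749334728 58.78222167491913
```

Emit:
{"fn": "send_rows", "kwargs": {
  "steps": [
    {"translation":[0,0,0],"delta_rot":[0,0,0],"jaw":1.0},
    {"translation":[-0.1,0,0.5],"delta_rot":[0,0,0],"jaw":1.0},
    {"translation":[-0.2,0,1.5],"delta_rot":[0,0,0],"jaw":1.0},
    {"translation":[-0.2,0,3],"delta_rot":[0,0,0],"jaw":1.0},
    {"translation":[-0.2,0,4.5],"delta_rot":[0,0,0],"jaw":1.0},
    {"translation":[-0.2,0,5.5],"delta_rot":[0,0,0],"jaw":1.0},
    {"translation":[-0.2,0,5.8],"delta_rot":[0,0,0],"jaw":1.0},
    {"translation":[-0.2,0,5.8],"delta_rot":[0,0,0],"jaw":1.0}
  ]
}}

```text
time: 6.75
tool_pos: [0.4966, 0.0319, 0.0963]
tool_rot: [-0.001, 0.775, 0.632, -0.001]
contact_force: [0.6, 1.1, -0.6]
gripper_width: 0.248
grasp_force: 58.8
```

```bash
python3 - <<'E'
from h import *
print(state()['tool_pos']);to(.4989+.0059,.0331-.0012,.096,-11.6)
f=grab_frame('scene');g=grab_frame('top')
o=np.hstack([cv2.resize(f['pixels'][110:220,165:285],(396,363)),cv2.resize(g['pixels'][195:305,205:325],(396,363))]);cv2.imwrite('pics/g4.png',o)
E
```

```text
[0.49659894 0.03190554 0.09631251]
shift cm [0.164 0.804 0.03 ] rot [-0.0017  0.0002  0.0001] F [ 0.61  1.14 -0.6 ] t 6.75 w 0.24831320630010156 58.780728578567505
```

View pics/g4.png

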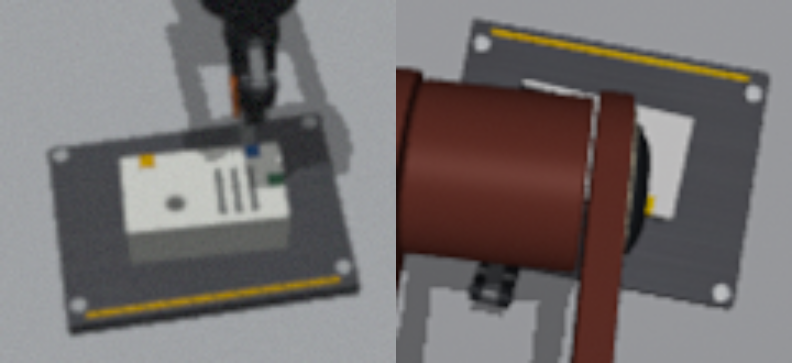

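The pin stands close in front of the blue mark (scene crop at (250,145)), with about 8 mm of gap. I'm moving in slowly.

Emit:
{"fn": "send_rows", "kwargs": {
  "steps": [
    {"translation":[0,0.06,0],"delta_rot":[0,0,0],"jaw":1.0},
    {"translation":[0,0.12,0],"delta_rot":[0,0,0],"jaw":1.0},
    {"translation":[0,0.18,0],"delta_rot":[0,0,0],"jaw":1.0},
    {"translation":[0,0.24,0],"delta_rot":[0,0,0],"jaw":1.0},
    {"translation":[0,0.3,0],"delta_rot":[0,0,0],"jaw":1.0},
    {"translation":[0,0.36,0],"delta_rot":[0,0,0],"jaw":1.0},
    {"translation":[0,0.42,0],"delta_rot":[0,0,0],"jaw":1.0},
    {"translation":[0,0.48,0],"delta_rot":[0,0,0],"jaw":1.0}
  ]
}}

```text
time: 7.65
tool_pos: [0.5018, 0.0311, 0.0973]
tool_rot: [-0.0, 0.775, 0.632, -0.0]
contact_force: [-0.2, 0.3, -1.2]
gripper_width: 0.247
grasp_force: 58.8
```

Emit:
{"fn": "send_rows", "kwargs": {
  "steps": [
    {"translation":[0,0.02,0],"delta_rot":[0,0,0],"jaw":1.0},
    {"translation":[0,0.04,0],"delta_rot":[0,0,0],"jaw":1.0},
    {"translation":[0,0.06,0],"delta_rot":[0,0,0],"jaw":1.0},
    {"translation":[0,0.08,0],"delta_rot":[0,0,0],"jaw":1.0},
    {"translation":[0,0.1,0],"delta_rot":[0,0,0],"jaw":1.0},
    {"translation":[0,0.1,0],"delta_rot":[0,0,0],"jaw":1.0},
    {"translation":[0,0.1,0],"delta_rot":[0,0,0],"jaw":1.0},
    {"translation":[0,0.1,0],"delta_rot":[0,0,0],"jaw":1.0}
  ]
}}

```text
time: 8.45
tool_pos: [0.5028, 0.0309, 0.0973]
tool_rot: [-0.0, 0.775, 0.632, -0.0]
contact_force: [0.2, 0.3, -0.1]
gripper_width: 0.251
grasp_force: 58.8
```

Emit:
{"fn": "send_rows", "kwargs": {
  "steps": [
    {"translation":[0,0.02,0],"delta_rot":[0,0,0],"jaw":1.0},
    {"translation":[0,0.04,0],"delta_rot":[0,0,0],"jaw":1.0},
    {"translation":[0,0.06,0],"delta_rot":[0,0,0],"jaw":1.0},
    {"translation":[0,0.08,0],"delta_rot":[0,0,0],"jaw":1.0},
    {"translation":[0,0.1,0],"delta_rot":[0,0,0],"jaw":1.0},
    {"translation":[0,0.1,0],"delta_rot":[0,0,0],"jaw":1.0},
    {"translation":[0,0.1,0],"delta_rot":[0,0,0],"jaw":1.0},
    {"translation":[0,0.1,0],"delta_rot":[0,0,0],"jaw":1.0}
  ]
}}

```text
time: 9.25
tool_pos: [0.5038, 0.0307, 0.0973]
tool_rot: [-0.0, 0.775, 0.632, -0.0]
contact_force: [0.4, -0.1, -1.2]
gripper_width: 0.25
grasp_force: 58.8
```

Emit:
{"fn": "send_rows", "kwargs": {
  "steps": [
    {"translation":[0,0.02,0],"delta_rot":[0,0,0],"jaw":1.0},
    {"translation":[0,0.04,0],"delta_rot":[0,0,0],"jaw":1.0},
    {"translation":[0,0.06,0],"delta_rot":[0,0,0],"jaw":1.0},
    {"translation":[0,0.08,0],"delta_rot":[0,0,0],"jaw":1.0},
    {"translation":[0,0.1,0],"delta_rot":[0,0,0],"jaw":1.0},
    {"translation":[0,0.1,0],"delta_rot":[0,0,0],"jaw":1.0},
    {"translation":[0,0.1,0],"delta_rot":[0,0,0],"jaw":1.0},
    {"translation":[0,0.1,0],"delta_rot":[0,0,0],"jaw":1.0}
  ]
}}

```text
time: 10.05
tool_pos: [0.5046, 0.0305, 0.0972]
tool_rot: [-0.0, 0.775, 0.632, -0.0]
contact_force: [-1.0, -0.4, -0.0]
gripper_width: 0.247
grasp_force: 58.7
```

Emit:
{"fn": "send_rows", "kwargs": {
  "steps": [
    {"translation":[0,0.02,0],"delta_rot":[0,0,0],"jaw":1.0},
    {"translation":[0,0.04,0],"delta_rot":[0,0,0],"jaw":1.0},
    {"translation":[0,0.05,0],"delta_rot":[0,0,0],"jaw":1.0},
    {"translation":[0,0.05,0],"delta_rot":[0,0,0],"jaw":1.0},
    {"translation":[0,0.05,0],"delta_rot":[0,0,0],"jaw":1.0},
    {"translation":[0,0.05,0],"delta_rot":[0,0,0],"jaw":1.0},
    {"translation":[0,0.05,0],"delta_rot":[0,0,0],"jaw":1.0},
    {"translation":[0,0.05,0],"delta_rot":[0,0,0],"jaw":1.0}
  ]
}}

```text
time: 10.85
tool_pos: [0.5049, 0.0305, 0.0972]
tool_rot: [-0.0, 0.775, 0.632, -0.0]
contact_force: [-5.1, 1.4, 1.5]
gripper_width: 0.245
grasp_force: 59.1
```

Blue contact is solid at 5 N. Now hold briefly, back off and traverse to yellow.

Emit:
{"fn": "send_rows", "kwargs": {
  "steps": [
    {"translation":[0,0,0],"delta_rot":[0,0,0],"jaw":1.0},
    {"translation":[0,0,0],"delta_rot":[0,0,0],"jaw":1.0},
    {"translation":[0,-0.3,0],"delta_rot":[0,0,0],"jaw":1.0},
    {"translation":[-0.8,-0.6,0],"delta_rot":[0,0,0],"jaw":1.0},
    {"translation":[-3,-0.6,0],"delta_rot":[0,0,0],"jaw":1.0},
    {"translation":[-5.5,-0.6,0],"delta_rot":[0,0,0],"jaw":1.0},
    {"translation":[-7.2,-0.6,0],"delta_rot":[0,0,0],"jaw":1.0},
    {"translation":[-8,-0.6,0],"delta_rot":[0,0,0],"jaw":1.0}
  ]
}}

```text
time: 11.65
tool_pos: [0.4835, -0.0485, 0.0977]
tool_rot: [0.001, 0.775, 0.632, 0.0]
contact_force: [0.7, 0.4, -1.3]
gripper_width: 0.245
grasp_force: 58.9
```

Emit:
{"fn": "send_rows", "kwargs": {
  "steps": [
    {"translation":[0,0.0,0],"delta_rot":[0,0,0],"jaw":1.0},
    {"translation":[0,0.05,0],"delta_rot":[0,0,0],"jaw":1.0},
    {"translation":[0,0.1,0],"delta_rot":[0,0,0],"jaw":1.0},
    {"translation":[0,0.15,0],"delta_rot":[0,0,0],"jaw":1.0},
    {"translation":[0,0.2,0],"delta_rot":[0,0,0],"jaw":1.0},
    {"translation":[0,0.25,0],"delta_rot":[0,0,0],"jaw":1.0},
    {"translation":[0,0.3,0],"delta_rot":[0,0,0],"jaw":1.0},
    {"translation":[0,0.3,0],"delta_rot":[0,0,0],"jaw":1.0}
  ]
}}

```text
time: 12.45
tool_pos: [0.4863, -0.0473, 0.0973]
tool_rot: [0.0, 0.775, 0.632, 0.0]
contact_force: [-0.2, -0.2, -1.3]
gripper_width: 0.244
grasp_force: 58.9
```

Emit:
{"fn": "send_rows", "kwargs": {
  "steps": [
    {"translation":[0,0.02,0],"delta_rot":[0,0,0],"jaw":1.0},
    {"translation":[0,0.04,0],"delta_rot":[0,0,0],"jaw":1.0},
    {"translation":[0,0.06,0],"delta_rot":[0,0,0],"jaw":1.0},
    {"translation":[0,0.08,0],"delta_rot":[0,0,0],"jaw":1.0},
    {"translation":[0,0.1,0],"delta_rot":[0,0,0],"jaw":1.0},
    {"translation":[0,0.1,0],"delta_rot":[0,0,0],"jaw":1.0},
    {"translation":[0,0.1,0],"delta_rot":[0,0,0],"jaw":1.0},
    {"translation":[0,0.1,0],"delta_rot":[0,0,0],"jaw":1.0}
  ]
}}

```text
time: 13.25
tool_pos: [0.4872, -0.0476, 0.0973]
tool_rot: [0.0, 0.775, 0.632, -0.0]
contact_force: [-0.1, 0.5, -0.9]
gripper_width: 0.248
grasp_force: 58.9
```

Emit:
{"fn": "send_rows", "kwargs": {
  "steps": [
    {"translation":[0,0.02,0],"delta_rot":[0,0,0],"jaw":1.0},
    {"translation":[0,0.04,0],"delta_rot":[0,0,0],"jaw":1.0},
    {"translation":[0,0.06,0],"delta_rot":[0,0,0],"jaw":1.0},
    {"translation":[0,0.08,0],"delta_rot":[0,0,0],"jaw":1.0},
    {"translation":[0,0.1,0],"delta_rot":[0,0,0],"jaw":1.0},
    {"translation":[0,0.1,0],"delta_rot":[0,0,0],"jaw":1.0},
    {"translation":[0,0.1,0],"delta_rot":[0,0,0],"jaw":1.0},
    {"translation":[0,0.1,0],"delta_rot":[0,0,0],"jaw":1.0}
  ]
}}

```text
time: 14.05
tool_pos: [0.4882, -0.0478, 0.0973]
tool_rot: [0.0, 0.775, 0.632, 0.0]
contact_force: [0.3, 0.4, -1.0]
gripper_width: 0.252
grasp_force: 58.9
```

Emit:
{"fn": "send_rows", "kwargs": {
  "steps": [
    {"translation":[0,0.02,0],"delta_rot":[0,0,0],"jaw":1.0},
    {"translation":[0,0.04,0],"delta_rot":[0,0,0],"jaw":1.0},
    {"translation":[0,0.06,0],"delta_rot":[0,0,0],"jaw":1.0},
    {"translation":[0,0.08,0],"delta_rot":[0,0,0],"jaw":1.0},
    {"translation":[0,0.08,0],"delta_rot":[0,0,0],"jaw":1.0},
    {"translation":[0,0.08,0],"delta_rot":[0,0,0],"jaw":1.0},
    {"translation":[0,0.08,0],"delta_rot":[0,0,0],"jaw":1.0},
    {"translation":[0,0.08,0],"delta_rot":[0,0,0],"jaw":1.0}
  ]
}}

```text
time: 14.85
tool_pos: [0.4887, -0.0479, 0.0972]
tool_rot: [-0.0, 0.775, 0.632, -0.0]
contact_force: [-3.2, 0.0, 0.2]
gripper_width: 0.25
grasp_force: 59.0
```

Emit:
{"fn": "send_rows", "kwargs": {
  "steps": [
    {"translation":[0,0.01,0],"delta_rot":[0,0,0],"jaw":1.0},
    {"translation":[0,0.01,0],"delta_rot":[0,0,0],"jaw":1.0},
    {"translation":[0,0.01,0],"delta_rot":[0,0,0],"jaw":1.0},
    {"translation":[0,-0.2,0],"delta_rot":[0,0,0],"jaw":1.0},
    {"translation":[0,-0.5,0],"delta_rot":[0,0,0],"jaw":1.0},
    {"translation":[0,-0.5,-1.5],"delta_rot":[0,0,0],"jaw":1.0},
    {"translation":[0,-0.5,-3.5],"delta_rot":[0,0,0],"jaw":1.0},
    {"translation":[0,-0.5,-5],"delta_rot":[0,0,0],"jaw":1.0}
  ]
}}

```text
time: 15.65
tool_pos: [0.485, -0.0472, 0.1498]
tool_rot: [0.001, 0.775, 0.632, 0.001]
contact_force: [0.6, 0.4, -0.5]
gripper_width: 0.246
grasp_force: 58.9
```

Emit:
{"fn": "send_rows", "kwargs": {
  "steps": [
    {"translation":[0,0,0],"delta_rot":[0,0,0],"jaw":1.0},
    {"translation":[1,0.4,0],"delta_rot":[0,0,0],"jaw":1.0},
    {"translation":[3,1.2,0],"delta_rot":[0,0,0],"jaw":1.0},
    {"translation":[6,2.4,0],"delta_rot":[0,0,0],"jaw":1.0},
    {"translation":[9,3.6,0],"delta_rot":[0,0,0],"jaw":1.0},
    {"translation":[11,4.4,0],"delta_rot":[0,0,0],"jaw":1.0},
    {"translation":[11.5,4.6,0],"delta_rot":[0,0,0],"jaw":1.0},
    {"translation":[11.5,4.6,0],"delta_rot":[0,0,0],"jaw":1.0}
  ]
}}

```text
time: 16.45
tool_pos: [0.5518, 0.0573, 0.1461]
tool_rot: [-0.001, 0.774, 0.633, -0.001]
contact_force: [0.2, 0.5, -1.7]
gripper_width: 0.249
grasp_force: 58.9
```

```bash
python3 - <<'E'
from h import *
print(state()['tool_pos']);to(.5515,.0560,.096,-11.6)
f=grab_frame('scene');
o=cv2.resize(f['pixels'][90:210,165:325],(640,480));cv2.imwrite('pics/g5.png',o)
E
```

```text
[0.5518437  0.05729444 0.14610883]
shift cm [-1.310e-01  2.000e-03  5.011e+00] rot [-0.002   0.0005  0.002 ] F [ 0.17  0.55 -1.73] t 16.45 w 0.24901285740818557 58.930310010910034
```

View pics/g5.png

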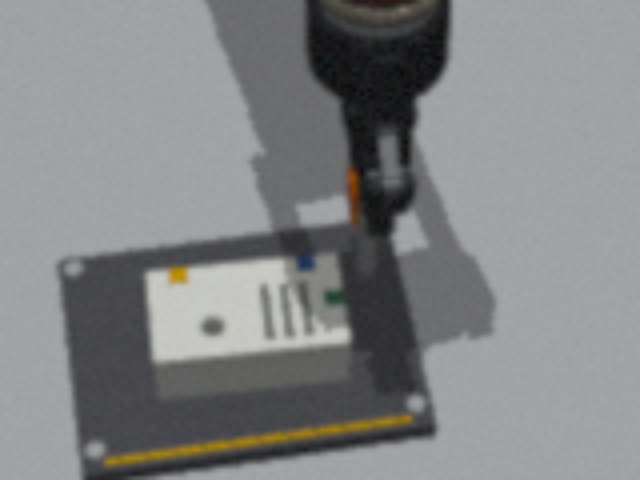

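The pin is outside the green end, with its shaft foot at about (370,270) and the green mark at (335,297). Now descend and approach.

Emit:
{"fn": "send_rows", "kwargs": {
  "steps": [
    {"translation":[0,0,0.5],"delta_rot":[0,0,0],"jaw":1.0},
    {"translation":[0,0,1.5],"delta_rot":[0,0,0],"jaw":1.0},
    {"translation":[0,0,3],"delta_rot":[0,0,0],"jaw":1.0},
    {"translation":[0,0,4.2],"delta_rot":[0,0,0],"jaw":1.0},
    {"translation":[0,0,4.9],"delta_rot":[0,0,0],"jaw":1.0},
    {"translation":[-0.05,0,4.9],"delta_rot":[0,0,0],"jaw":1.0},
    {"translation":[-0.15,0,4.9],"delta_rot":[0,0,0],"jaw":1.0},
    {"translation":[-0.25,0,4.9],"delta_rot":[0,0,0],"jaw":1.0}
  ]
}}

```text
time: 17.3
tool_pos: [0.5523, 0.0539, 0.099]
tool_rot: [0.0, 0.775, 0.632, 0.0]
contact_force: [0.7, -1.0, -0.8]
gripper_width: 0.249
grasp_force: 58.9
```

Emit:
{"fn": "send_rows", "kwargs": {
  "steps": [
    {"translation":[-0.03,0,0],"delta_rot":[0,0,0],"jaw":1.0},
    {"translation":[-0.06,0,0],"delta_rot":[0,0,0],"jaw":1.0},
    {"translation":[-0.09,0,0],"delta_rot":[0,0,0],"jaw":1.0},
    {"translation":[-0.12,0,0],"delta_rot":[0,0,0],"jaw":1.0},
    {"translation":[-0.15,0,0],"delta_rot":[0,0,0],"jaw":1.0},
    {"translation":[-0.15,0,0],"delta_rot":[0,0,0],"jaw":1.0},
    {"translation":[-0.15,0,0],"delta_rot":[0,0,0],"jaw":1.0},
    {"translation":[-0.15,0,0],"delta_rot":[0,0,0],"jaw":1.0}
  ]
}}

```text
time: 18.1
tool_pos: [0.5514, 0.0526, 0.0983]
tool_rot: [-0.0, 0.775, 0.632, -0.0]
contact_force: [-0.1, 0.4, -1.3]
gripper_width: 0.248
grasp_force: 58.9
```

Emit:
{"fn": "send_rows", "kwargs": {
  "steps": [
    {"translation":[-0.03,0,0],"delta_rot":[0,0,0],"jaw":1.0},
    {"translation":[-0.06,0,0],"delta_rot":[0,0,0],"jaw":1.0},
    {"translation":[-0.09,0,0],"delta_rot":[0,0,0],"jaw":1.0},
    {"translation":[-0.12,0,0],"delta_rot":[0,0,0],"jaw":1.0},
    {"translation":[-0.12,0,0],"delta_rot":[0,0,0],"jaw":1.0},
    {"translation":[-0.12,0,0],"delta_rot":[0,0,0],"jaw":1.0},
    {"translation":[-0.12,0,0],"delta_rot":[0,0,0],"jaw":1.0},
    {"translation":[-0.12,0,0],"delta_rot":[0,0,0],"jaw":1.0}
  ]
}}

```text
time: 18.9
tool_pos: [0.5512, 0.0514, 0.0983]
tool_rot: [0.0, 0.775, 0.632, -0.0]
contact_force: [0.2, 0.2, -1.0]
gripper_width: 0.248
grasp_force: 58.9
```

Emit:
{"fn": "send_rows", "kwargs": {
  "steps": [
    {"translation":[-0.03,0,0],"delta_rot":[0,0,0],"jaw":1.0},
    {"translation":[-0.06,0,0],"delta_rot":[0,0,0],"jaw":1.0},
    {"translation":[-0.08,0,0],"delta_rot":[0,0,0],"jaw":1.0},
    {"translation":[-0.1,0,0],"delta_rot":[0,0,0],"jaw":1.0},
    {"translation":[-0.1,0,0],"delta_rot":[0,0,0],"jaw":1.0},
    {"translation":[-0.1,0,0],"delta_rot":[0,0,0],"jaw":1.0},
    {"translation":[-0.1,0,0],"delta_rot":[0,0,0],"jaw":1.0},
    {"translation":[-0.1,0,0],"delta_rot":[0,0,0],"jaw":1.0}
  ]
}}

```text
time: 19.7
tool_pos: [0.551, 0.0504, 0.0983]
tool_rot: [0.0, 0.775, 0.632, -0.0]
contact_force: [-0.6, -0.2, -2.2]
gripper_width: 0.249
grasp_force: 58.9
```

Emit:
{"fn": "send_rows", "kwargs": {
  "steps": [
    {"translation":[-0.02,0,0],"delta_rot":[0,0,0],"jaw":1.0},
    {"translation":[-0.04,0,0],"delta_rot":[0,0,0],"jaw":1.0},
    {"translation":[-0.06,0,0],"delta_rot":[0,0,0],"jaw":1.0},
    {"translation":[-0.08,0,0],"delta_rot":[0,0,0],"jaw":1.0},
    {"translation":[-0.08,0,0],"delta_rot":[0,0,0],"jaw":1.0},
    {"translation":[-0.08,0,0],"delta_rot":[0,0,0],"jaw":1.0},
    {"translation":[-0.08,0,0],"delta_rot":[0,0,0],"jaw":1.0},
    {"translation":[-0.08,0,0],"delta_rot":[0,0,0],"jaw":1.0}
  ]
}}

```text
time: 20.5
tool_pos: [0.5508, 0.0497, 0.0983]
tool_rot: [-0.0, 0.775, 0.632, -0.0]
contact_force: [0.1, 0.2, -0.6]
gripper_width: 0.252
grasp_force: 58.9
```

Emit:
{"fn": "send_rows", "kwargs": {
  "steps": [
    {"translation":[-0.02,0,0],"delta_rot":[0,0,0],"jaw":1.0},
    {"translation":[-0.04,0,0],"delta_rot":[0,0,0],"jaw":1.0},
    {"translation":[-0.06,0,0],"delta_rot":[0,0,0],"jaw":1.0},
    {"translation":[-0.08,0,0],"delta_rot":[0,0,0],"jaw":1.0},
    {"translation":[-0.08,0,0],"delta_rot":[0,0,0],"jaw":1.0},
    {"translation":[-0.08,0,0],"delta_rot":[0,0,0],"jaw":1.0},
    {"translation":[-0.08,0,0],"delta_rot":[0,0,0],"jaw":1.0},
    {"translation":[-0.08,0,0],"delta_rot":[0,0,0],"jaw":1.0}
  ]
}}

```text
time: 21.3
tool_pos: [0.5507, 0.049, 0.0983]
tool_rot: [-0.0, 0.775, 0.632, 0.0]
contact_force: [0.3, 0.9, -0.7]
gripper_width: 0.248
grasp_force: 58.9
```

Emit:
{"fn": "send_rows", "kwargs": {
  "steps": [
    {"translation":[-0.02,0,0],"delta_rot":[0,0,0],"jaw":1.0},
    {"translation":[-0.04,0,0],"delta_rot":[0,0,0],"jaw":1.0},
    {"translation":[-0.05,0,0],"delta_rot":[0,0,0],"jaw":1.0},
    {"translation":[-0.05,0,0],"delta_rot":[0,0,0],"jaw":1.0},
    {"translation":[-0.05,0,0],"delta_rot":[0,0,0],"jaw":1.0},
    {"translation":[-0.05,0,0],"delta_rot":[0,0,0],"jaw":1.0},
    {"translation":[-0.05,0,0],"delta_rot":[0,0,0],"jaw":1.0},
    {"translation":[-0.05,0,0],"delta_rot":[0,0,0],"jaw":1.0}
  ]
}}

```text
time: 22.1
tool_pos: [0.5506, 0.0486, 0.0984]
tool_rot: [-0.0, 0.775, 0.632, 0.0]
contact_force: [1.3, 5.2, -2.0]
gripper_width: 0.246
grasp_force: 58.8
```

Green contact reads 5 N. Hold, back off, lift, and go over the bore at TCP (0.5444, -0.0396).

Emit:
{"fn": "send_rows", "kwargs": {
  "steps": [
    {"translation":[0,0,0],"delta_rot":[0,0,0],"jaw":1.0},
    {"translation":[0,0,0],"delta_rot":[0,0,0],"jaw":1.0},
    {"translation":[0,0,0],"delta_rot":[0,0,0],"jaw":1.0},
    {"translation":[0.2,0,0],"delta_rot":[0,0,0],"jaw":1.0},
    {"translation":[0.5,0,0],"delta_rot":[0,0,0],"jaw":1.0},
    {"translation":[0.5,0,-1.5],"delta_rot":[0,0,0],"jaw":1.0},
    {"translation":[0.5,0,-3.5],"delta_rot":[0,0,0],"jaw":1.0},
    {"translation":[0.5,0,-4.5],"delta_rot":[0,0,0],"jaw":1.0}
  ]
}}

```text
time: 22.9
tool_pos: [0.5528, 0.0528, 0.1463]
tool_rot: [0.002, 0.775, 0.632, 0.001]
contact_force: [-0.7, -0.0, -0.8]
gripper_width: 0.249
grasp_force: 58.9
```

```bash
python3 -c "
from h import *
print(state()['tool_pos']);to(.5444,-.0396,.135,-11.6)"
```

```text
[0.55282361 0.05281194 0.14625699]
shift cm [-9.222  1.025  1.133] rot [0.0037 0.0004 0.0005] F [-0.72 -0.05 -0.83] t 22.9 w 0.24947524662423437 58.87574315071106
```

Emit:
{"fn": "send_rows", "kwargs": {
  "steps": [
    {"translation":[0,0,0],"delta_rot":[0,0,0],"jaw":1.0},
    {"translation":[-1,0.1,0],"delta_rot":[0,0,0],"jaw":1.0},
    {"translation":[-3,0.3,0],"delta_rot":[0,0,0],"jaw":1.0},
    {"translation":[-5.5,0.6,0],"delta_rot":[0,0,0],"jaw":1.0},
    {"translation":[-8,0.8,0],"delta_rot":[0,0,0],"jaw":1.0},
    {"translation":[-9,1,0],"delta_rot":[0,0,0],"jaw":1.0},
    {"translation":[-9.2,1.02,0],"delta_rot":[0,0,0],"jaw":1.0},
    {"translation":[-9.2,1.02,0],"delta_rot":[0,0,0],"jaw":1.0}
  ]
}}

```text
time: 23.7
tool_pos: [0.5429, -0.0389, 0.1428]
tool_rot: [-0.0, 0.775, 0.632, -0.0]
contact_force: [0.2, 0.5, -1.5]
gripper_width: 0.25
grasp_force: 58.9
```

Emit:
{"fn": "send_rows", "kwargs": {
  "steps": [
    {"translation":[0,0,0],"delta_rot":[0,0,0],"jaw":1.0},
    {"translation":[0,0,0.3],"delta_rot":[0,0,0],"jaw":1.0},
    {"translation":[0,0,0.6],"delta_rot":[0,0,0],"jaw":1.0},
    {"translation":[0,0,0.8],"delta_rot":[0,0,0],"jaw":1.0},
    {"translation":[0,0,0.8],"delta_rot":[0,0,0],"jaw":1.0},
    {"translation":[0,0,0.8],"delta_rot":[0,0,0],"jaw":1.0},
    {"translation":[0,0,0.8],"delta_rot":[0,0,0],"jaw":1.0},
    {"translation":[0,0,0.8],"delta_rot":[0,0,0],"jaw":1.0}
  ]
}}

```text
time: 24.5
tool_pos: [0.5432, -0.0389, 0.1355]
tool_rot: [0.0, 0.775, 0.632, 0.0]
contact_force: [0.0, -0.9, -0.9]
gripper_width: 0.247
grasp_force: 58.9
```

```bash
python3 -c "
from h import *
print(state()['tool_pos']);to(.5444,-.0396,.122,-11.6)"
```

```text
[ 0.5432283  -0.03894577  0.13547127]
shift cm [-0.041  0.127  1.347] rot [0.0003 0.     0.0004] F [ 0.02 -0.92 -0.88] t 24.5 w 0.2467627851847902 58.86289358139038
```

Emit:
{"fn": "send_rows", "kwargs": {
  "steps": [
    {"translation":[-0.04,0.13,0],"delta_rot":[0,0,0],"jaw":1.0},
    {"translation":[-0.04,0.13,0.2],"delta_rot":[0,0,0],"jaw":1.0},
    {"translation":[-0.04,0.13,0.4],"delta_rot":[0,0,0],"jaw":1.0},
    {"translation":[-0.04,0.13,0.6],"delta_rot":[0,0,0],"jaw":1.0},
    {"translation":[-0.04,0.13,0.8],"delta_rot":[0,0,0],"jaw":1.0},
    {"translation":[-0.04,0.13,1],"delta_rot":[0,0,0],"jaw":1.0},
    {"translation":[-0.04,0.13,1.2],"delta_rot":[0,0,0],"jaw":1.0},
    {"translation":[-0.04,0.13,1.2],"delta_rot":[0,0,0],"jaw":1.0}
  ]
}}

```text
time: 25.3
tool_pos: [0.544, -0.0395, 0.1228]
tool_rot: [-0.0, 0.775, 0.632, -0.0]
contact_force: [0.7, -0.6, -1.2]
gripper_width: 0.25
grasp_force: 58.9
```

```bash
python3 -c "
from h import *
print(state()['tool_pos']);to(.5444,-.0396,.0911,-11.6)"
```

```text
[ 0.54402813 -0.03952302  0.12284033]
shift cm [-0.     0.04   3.174] rot [-0.0008  0.      0.0004] F [ 0.72 -0.58 -1.17] t 25.3 w 0.24977558185998813 58.86453330516815
```

Now through the chamfer zone, 1 mm per row in short pushes.

Emit:
{"fn": "send_rows", "kwargs": {
  "steps": [
    {"translation":[0,0.03,0.05],"delta_rot":[0,0,0],"jaw":1.0},
    {"translation":[0,0.03,0.1],"delta_rot":[0,0,0],"jaw":1.0},
    {"translation":[0,0.03,0.15],"delta_rot":[0,0,0],"jaw":1.0},
    {"translation":[0,0.03,0.2],"delta_rot":[0,0,0],"jaw":1.0},
    {"translation":[0,0.03,0.25],"delta_rot":[0,0,0],"jaw":1.0},
    {"translation":[0,0.03,0.3],"delta_rot":[0,0,0],"jaw":1.0},
    {"translation":[0,0.03,0.3],"delta_rot":[0,0,0],"jaw":1.0},
    {"translation":[0,0.03,0.3],"delta_rot":[0,0,0],"jaw":1.0}
  ]
}}

```text
time: 26.1
tool_pos: [0.5446, -0.0397, 0.1203]
tool_rot: [-0.0, 0.775, 0.632, -0.0]
contact_force: [0.0, -0.4, -0.0]
gripper_width: 0.249
grasp_force: 58.9
```

Emit:
{"fn": "send_rows", "kwargs": {
  "steps": [
    {"translation":[0,0,0.05],"delta_rot":[0,0,0],"jaw":1.0},
    {"translation":[0,0,0.1],"delta_rot":[0,0,0],"jaw":1.0},
    {"translation":[0,0,0.15],"delta_rot":[0,0,0],"jaw":1.0},
    {"translation":[0,0,0.15],"delta_rot":[0,0,0],"jaw":1.0},
    {"translation":[0,0,0.15],"delta_rot":[0,0,0],"jaw":1.0},
    {"translation":[0,0,0.15],"delta_rot":[0,0,0],"jaw":1.0},
    {"translation":[0,0,0.15],"delta_rot":[0,0,0],"jaw":1.0},
    {"translation":[0,0,0.15],"delta_rot":[0,0,0],"jaw":1.0}
  ]
}}

```text
time: 26.9
tool_pos: [0.5446, -0.0396, 0.1188]
tool_rot: [-0.0, 0.775, 0.632, 0.0]
contact_force: [-0.5, 0.5, -2.1]
gripper_width: 0.251
grasp_force: 58.9
```

Emit:
{"fn": "send_rows", "kwargs": {
  "steps": [
    {"translation":[0,0,0.05],"delta_rot":[0,0,0],"jaw":1.0},
    {"translation":[0,0,0.1],"delta_rot":[0,0,0],"jaw":1.0},
    {"translation":[0,0,0.15],"delta_rot":[0,0,0],"jaw":1.0},
    {"translation":[0,0,0.2],"delta_rot":[0,0,0],"jaw":1.0},
    {"translation":[0,0,0.25],"delta_rot":[0,0,0],"jaw":1.0},
    {"translation":[0,0,0.25],"delta_rot":[0,0,0],"jaw":1.0},
    {"translation":[0,0,0.25],"delta_rot":[0,0,0],"jaw":1.0},
    {"translation":[0,0,0.25],"delta_rot":[0,0,0],"jaw":1.0}
  ]
}}

```text
time: 27.7
tool_pos: [0.5447, -0.0396, 0.1164]
tool_rot: [0.0, 0.775, 0.632, 0.0]
contact_force: [0.2, -0.6, -1.1]
gripper_width: 0.246
grasp_force: 58.9
```

Emit:
{"fn": "send_rows", "kwargs": {
  "steps": [
    {"translation":[0,0,0.1],"delta_rot":[0,0,0],"jaw":1.0},
    {"translation":[0,0,0.2],"delta_rot":[0,0,0],"jaw":1.0},
    {"translation":[0,0,0.3],"delta_rot":[0,0,0],"jaw":1.0},
    {"translation":[0,0,0.4],"delta_rot":[0,0,0],"jaw":1.0},
    {"translation":[0,0,0.5],"delta_rot":[0,0,0],"jaw":1.0},
    {"translation":[0,0,0.6],"delta_rot":[0,0,0],"jaw":1.0},
    {"translation":[0,0,0.6],"delta_rot":[0,0,0],"jaw":1.0},
    {"translation":[0,0,0.6],"delta_rot":[0,0,0],"jaw":1.0}
  ]
}}

```text
time: 28.5
tool_pos: [0.5446, -0.0396, 0.1103]
tool_rot: [-0.0, 0.775, 0.632, -0.0]
contact_force: [0.5, 0.3, -1.4]
gripper_width: 0.245
grasp_force: 58.9
```

Emit:
{"fn": "send_rows", "kwargs": {
  "steps": [
    {"translation":[0,0,0.2],"delta_rot":[0,0,0],"jaw":1.0},
    {"translation":[0,0,0.4],"delta_rot":[0,0,0],"jaw":1.0},
    {"translation":[0,0,0.6],"delta_rot":[0,0,0],"jaw":1.0},
    {"translation":[0,0,0.8],"delta_rot":[0,0,0],"jaw":1.0},
    {"translation":[0,0,1.0],"delta_rot":[0,0,0],"jaw":1.0},
    {"translation":[0,0,1.2],"delta_rot":[0,0,0],"jaw":1.0},
    {"translation":[0,0,1.4],"delta_rot":[0,0,0],"jaw":1.0},
    {"translation":[0,0,1.5],"delta_rot":[0,0,0],"jaw":1.0}
  ]
}}

```text
time: 29.3
tool_pos: [0.5445, -0.0396, 0.095]
tool_rot: [-0.0, 0.775, 0.632, -0.0]
contact_force: [-0.0, -0.4, -0.2]
gripper_width: 0.244
grasp_force: 58.9
```

Emit:
{"fn": "send_rows", "kwargs": {
  "steps": [
    {"translation":[0,0,0.0],"delta_rot":[0,0,0],"jaw":1.0},
    {"translation":[0,0,0.05],"delta_rot":[0,0,0],"jaw":1.0},
    {"translation":[0,0,0.1],"delta_rot":[0,0,0],"jaw":1.0},
    {"translation":[0,0,0.15],"delta_rot":[0,0,0],"jaw":1.0},
    {"translation":[0,0,0.15],"delta_rot":[0,0,0],"jaw":1.0},
    {"translation":[0,0,0.15],"delta_rot":[0,0,0],"jaw":1.0},
    {"translation":[0,0,0.15],"delta_rot":[0,0,0],"jaw":1.0},
    {"translation":[0,0,0.15],"delta_rot":[0,0,0],"jaw":1.0}
  ]
}}

```text
time: 30.1
tool_pos: [0.5446, -0.0396, 0.0938]
tool_rot: [0.0, 0.775, 0.632, -0.0]
contact_force: [0.7, -0.5, -2.0]
gripper_width: 0.25
grasp_force: 58.9
```

Emit:
{"fn": "send_rows", "kwargs": {
  "steps": [
    {"translation":[0,0,0.03],"delta_rot":[0,0,0],"jaw":1.0},
    {"translation":[0,0,0.06],"delta_rot":[0,0,0],"jaw":1.0},
    {"translation":[0,0,0.09],"delta_rot":[0,0,0],"jaw":1.0},
    {"translation":[0,0,0.1],"delta_rot":[0,0,0],"jaw":1.0},
    {"translation":[0,0,0.1],"delta_rot":[0,0,0],"jaw":1.0},
    {"translation":[0,0,0.1],"delta_rot":[0,0,0],"jaw":1.0},
    {"translation":[0,0,0.1],"delta_rot":[0,0,0],"jaw":1.0},
    {"translation":[0,0,0.1],"delta_rot":[0,0,0],"jaw":1.0}
  ]
}}

```text
time: 30.9
tool_pos: [0.5446, -0.0396, 0.0928]
tool_rot: [-0.0, 0.775, 0.632, -0.0]
contact_force: [0.3, 0.5, -0.9]
gripper_width: 0.249
grasp_force: 58.9
```

Emit:
{"fn": "send_rows", "kwargs": {
  "steps": [
    {"translation":[0,0,0.02],"delta_rot":[0,0,0],"jaw":1.0},
    {"translation":[0,0,0.04],"delta_rot":[0,0,0],"jaw":1.0},
    {"translation":[0,0,0.06],"delta_rot":[0,0,0],"jaw":1.0},
    {"translation":[0,0,0.06],"delta_rot":[0,0,0],"jaw":1.0},
    {"translation":[0,0,0.06],"delta_rot":[0,0,0],"jaw":1.0},
    {"translation":[0,0,0.06],"delta_rot":[0,0,0],"jaw":1.0},
    {"translation":[0,0,0.06],"delta_rot":[0,0,0],"jaw":1.0},
    {"translation":[0,0,0.06],"delta_rot":[0,0,0],"jaw":1.0}
  ]
}}

```text
time: 31.7
tool_pos: [0.5446, -0.0396, 0.0922]
tool_rot: [0.0, 0.775, 0.632, -0.0]
contact_force: [0.9, -0.3, -0.5]
gripper_width: 0.249
grasp_force: 58.9
```

Emit:
{"fn": "send_rows", "kwargs": {
  "steps": [
    {"translation":[0,0,0.02],"delta_rot":[0,0,0],"jaw":1.0},
    {"translation":[0,0,0.04],"delta_rot":[0,0,0],"jaw":1.0},
    {"translation":[0,0,0.06],"delta_rot":[0,0,0],"jaw":1.0},
    {"translation":[0,0,0.06],"delta_rot":[0,0,0],"jaw":1.0},
    {"translation":[0,0,0.06],"delta_rot":[0,0,0],"jaw":1.0},
    {"translation":[0,0,0.06],"delta_rot":[0,0,0],"jaw":1.0},
    {"translation":[0,0,0.06],"delta_rot":[0,0,0],"jaw":1.0},
    {"translation":[0,0,0.06],"delta_rot":[0,0,0],"jaw":1.0}
  ]
}}

```text
time: 32.5
tool_pos: [0.5446, -0.0397, 0.0916]
tool_rot: [0.0, 0.775, 0.632, 0.0]
contact_force: [0.3, 0.5, -1.6]
gripper_width: 0.249
grasp_force: 58.9
```

Emit:
{"fn": "send_rows", "kwargs": {
  "steps": [
    {"translation":[0,0,0.02],"delta_rot":[0,0,0],"jaw":1.0},
    {"translation":[0,0,0.04],"delta_rot":[0,0,0],"jaw":1.0},
    {"translation":[0,0,0.06],"delta_rot":[0,0,0],"jaw":1.0},
    {"translation":[0,0,0.06],"delta_rot":[0,0,0],"jaw":1.0},
    {"translation":[0,0,0.06],"delta_rot":[0,0,0],"jaw":1.0},
    {"translation":[0,0,0.06],"delta_rot":[0,0,0],"jaw":1.0},
    {"translation":[0,0,0.06],"delta_rot":[0,0,0],"jaw":1.0},
    {"translation":[0,0,0.06],"delta_rot":[0,0,0],"jaw":1.0}
  ]
}}

```text
time: 33.3
tool_pos: [0.5446, -0.0396, 0.0911]
tool_rot: [0.0, 0.775, 0.632, 0.0]
contact_force: [-0.9, -0.3, 0.8]
gripper_width: 0.25
grasp_force: 59.1
```

Contact is starting (about +1.8 N over baseline), so press slightly more.

Emit:
{"fn": "send_rows", "kwargs": {
  "steps": [
    {"translation":[0,0,0.02],"delta_rot":[0,0,0],"jaw":1.0},
    {"translation":[0,0,0.03],"delta_rot":[0,0,0],"jaw":1.0},
    {"translation":[0,0,0.03],"delta_rot":[0,0,0],"jaw":1.0},
    {"translation":[0,0,0.03],"delta_rot":[0,0,0],"jaw":1.0},
    {"translation":[0,0,0.03],"delta_rot":[0,0,0],"jaw":1.0},
    {"translation":[0,0,0.03],"delta_rot":[0,0,0],"jaw":1.0},
    {"translation":[0,0,0.03],"delta_rot":[0,0,0],"jaw":1.0},
    {"translation":[0,0,0.03],"delta_rot":[0,0,0],"jaw":1.0}
  ]
}}

```text
time: 34.1
tool_pos: [0.5447, -0.0396, 0.0911]
tool_rot: [0.0, 0.775, 0.632, 0.0]
contact_force: [-2.0, -0.0, 5.1]
gripper_width: 0.247
grasp_force: 59.7
```

The pin is pushed home at about 6 N. Hold, then open.

Emit:
{"fn": "send_rows", "kwargs": {
  "steps": [
    {"translation":[0,0,0],"delta_rot":[0,0,0],"jaw":1.0},
    {"translation":[0,0,0],"delta_rot":[0,0,0],"jaw":1.0},
    {"translation":[0,0,0],"delta_rot":[0,0,0],"jaw":2.0},
    {"translation":[0,0,0],"delta_rot":[0,0,0],"jaw":2.6},
    {"translation":[0,0,0],"delta_rot":[0,0,0],"jaw":3.4},
    {"translation":[0,0,0],"delta_rot":[0,0,0],"jaw":4.5},
    {"translation":[0,0,0],"delta_rot":[0,0,0],"jaw":5.0},
    {"translation":[0,0,0],"delta_rot":[0,0,0],"jaw":5.0}
  ]
}}

```text
time: 34.9
tool_pos: [0.5446, -0.0397, 0.0905]
tool_rot: [-0.0, 0.775, 0.632, -0.0]
contact_force: [-0.9, -0.6, 0.3]
gripper_width: 0.584
grasp_force: 0.0
```

Emit:
{"fn": "send_rows", "kwargs": {
  "steps": [
    {"translation":[0,0,0],"delta_rot":[0,0,0],"jaw":5},
    {"translation":[0,0,-0.5],"delta_rot":[0,0,0],"jaw":5},
    {"translation":[0,0,-1.5],"delta_rot":[0,0,0],"jaw":5},
    {"translation":[0,0,-3],"delta_rot":[0,0,0],"jaw":5},
    {"translation":[0,0,-5],"delta_rot":[0,0,0],"jaw":5},
    {"translation":[0,0,-7],"delta_rot":[0,0,0],"jaw":5},
    {"translation":[0,0,-9],"delta_rot":[0,0,0],"jaw":5},
    {"translation":[0,0,-9],"delta_rot":[0,0,0],"jaw":5}
  ]
}}

```text
time: 35.7
tool_pos: [0.5471, -0.0402, 0.186]
tool_rot: [0.003, 0.775, 0.632, 0.003]
contact_force: [0.5, 0.1, -0.2]
gripper_width: 0.587
grasp_force: 0.0
```

```bash
python3 - <<'E'
from h import *
s=state();print(s['tool_pos'],s['contact_force'],s['gripper_width'])
f=grab_frame('scene');W=cloud(f);h=cv2.cvtColor(f['pixels'],cv2.COLOR_BGR2HSV)
m=((h[...,0]<14))&(h[...,1]>150)&(h[...,2]>90)&(np.hypot(W[...,0]-.544,W[...,1]+.04)<.05)
print(m.sum(),np.percentile(W[m],[5,50,95],axis=0))
cv2.imwrite('pics/g6.png',cv2.resize(f['pixels'][90:210,165:325],(640,480)))
E
```

```text
[ 0.54714294 -0.04015344  0.18602494] [ 0.48838169  0.13866443 -0.19090451] 0.5874973863870151
117 [[ 0.52876966 -0.08324155  0.09021584]
 [ 0.54540357 -0.04387201  0.48968294]
 [ 0.5575546   0.00401691  0.49614342]]
```

View pics/g6.png

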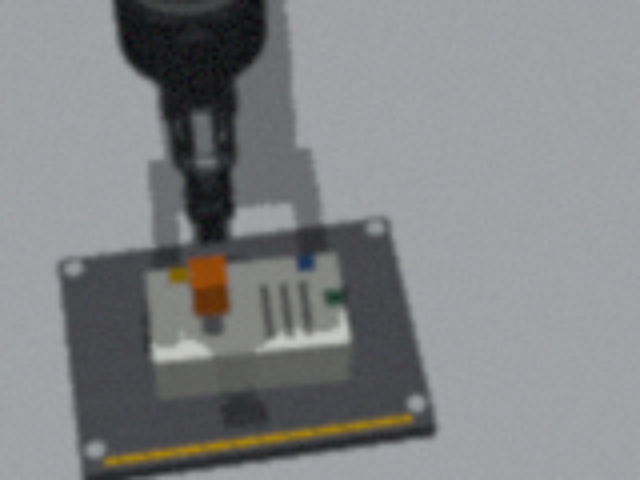

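The pin stands upright in the bore, with its head at (208,285) and its shaft entering the bore at (212,325). The gripper is clear above it.

```bash
python3 -c "
from plant import *
print(job_done())"
```

```text
the job is handed in; nothing more can be done
None
```

The job is handed in (no verdict was returned): I touched off the block at blue (about 5 N), yellow (about 3 N) and green (about 5 N), pushed the pin home in the bore at about 6 N, and left it standing upright and released.

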